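Put away the desk button that still snaps

TASK

Only one of the three look-alike desk buttons is still sound: press their caps slowly and gently, one after another, until you feel one break over and snap down (a soft one just gets stiffer and comes back up). Then push the sound button through the sprung flap of the store box so that it ends up inside with its cap still down and the flap shut, leaving the soft buttons standing where they are and everything else on the desk undisturbed.

Things in the scene. Friction and masses are not known exactly. Their poses are not given: they have to be found in the camera images.
- unit_a_mid (a point): one of three look-alike wireless desk buttons, loose, standing upright on the desk: a slate-grey round body 46 mm in diameter and 40 mm tall, with a wine-red push cap 28 mm in diameter centred on top; cap top 52 mm above the desk when up, 8.5 mm of travel straight down; about 120 g. This point is on its axis, half-way up the body (20 mm above its underside); z is its axis, pointing to the cap. Grip it by the grey body; any yaw is alike
- cap_a (a joint): travel of the cap of unit_a in m: 0 up, 0.0085 fully down; all caps start up. A sound button resists more and more to about 4.5 N at 2 mm, then breaks over: the force falls away to nothing by 4.5 mm and the cap snaps on down by itself and stays down, at 7 to 8 mm; a worn, soft one only gets steadily stiffer, from about 1 N to between 4 and 5.5 N at the bottom, with no fall, and comes back up when let go. Just one of the three is sound; which one cannot be seen beforehand
- unit_b_mid (a point): one of three look-alike wireless desk buttons, loose, standing upright on the desk: a slate-grey round body 46 mm in diameter and 40 mm tall, with a wine-red push cap 28 mm in diameter centred on top; cap top 52 mm above the desk when up, 8.5 mm of travel straight down; about 120 g. This point is on its axis, half-way up the body (20 mm above its underside); z is its axis, pointing to the cap. Grip it by the grey body; any yaw is alike
- cap_b (a joint): travel of the cap of unit_b in m: 0 up, 0.0085 fully down; all caps start up. A sound button resists more and more to about 4.5 N at 2 mm, then breaks over: the force falls away to nothing by 4.5 mm and the cap snaps on down by itself and stays down, at 7 to 8 mm; a worn, soft one only gets steadily stiffer, from about 1 N to between 4 and 5.5 N at the bottom, with no fall, and comes back up when let go. Just one of the three is sound; which one cannot be seen beforehand
- unit_c_mid (a point): one of three look-alike wireless desk buttons, loose, standing upright on the desk: a slate-grey round body 46 mm in diameter and 40 mm tall, with a wine-red push cap 28 mm in diameter centred on top; cap top 52 mm above the desk when up, 8.5 mm of travel straight down; about 120 g. This point is on its axis, half-way up the body (20 mm above its underside); z is its axis, pointing to the cap. Grip it by the grey body; any yaw is alike
- cap_c (a joint): travel of the cap of unit_c in m: 0 up, 0.0085 fully down; all caps start up. A sound button resists more and more to about 4.5 N at 2 mm, then breaks over: the force falls away to nothing by 4.5 mm and the cap snaps on down by itself and stays down, at 7 to 8 mm; a worn, soft one only gets steadily stiffer, from about 1 N to between 4 and 5.5 N at the bottom, with no fall, and comes back up when let go. Just one of the three is sound; which one cannot be seen beforehand
- store: fixed white store box, 130 (x) by 164 (y) by 135 mm tall, wooden top with a mouth 64 (x) by 132 (y) mm in its middle, closed by a charcoal sprung flap. Origin under its centre on the desk; x is its short side, y its long side. It may stand to the left or the right. Inside it is wider than the mouth (120 by 154 mm) and its padded floor is 5 mm up: a button let go once it is wholly past the mouth may drop to it
- mouth (a point): centre of the mouth of the store box, level with the wooden top, 135 mm above the desk
- flap (a joint): angle in rad of the sprung flap (60 by 128 mm, 3 mm thick) in the mouth: 0 shut and level with the top, 1.45 fully open. It is hinged along the mouth's edge on the box's +x side and swings down into the box, its free edge on the -x side; the button itself pushes it open, with well under 2 N, best a few mm off the mouth's centre towards -x; opened, it hangs along the +x edge of the mouth and it shuts by itself once clear
- organiser: fixed wooden desk organiser, 130 (x) by 164 (y) mm, 70 mm tall with contents up to 100 mm; leave alone. Origin under its centre; it stands on the side where the box is not
- glass_rim (a point): clear tumbler, loose, 62 mm in diameter, 75 mm tall; this point is the centre of its rim, at the top
- mouse: white computer mouse, loose, 105 (x) by 56 (y) mm, 27 mm tall; origin under its centre
- vase: small green glass vase, loose, at most 48 mm in diameter, 95 mm tall, with thin dried flowers to 185 mm that have no substance; origin under its centre
- notebook: wine-red notebook on a pad, one loose piece, 105 (x) by 150 (y) mm, 24 mm tall; origin under its centre
- pen: aluminium pen lying on the notebook, 125 mm long along its y, 11 mm thick; origin under its middle
- carafe: corked glass carafe on a coaster, loose, 84 mm in diameter, 210 mm tall; origin under its centre
There are look-alikes about, which are no part of the job. Leave any purple look-alike of the part that bears unit_c_mid alone.

How it is judged:
On the way, in this order (a step that is already met when the one before it is completed fails the run):
1. one button, standing in its place and touched by nobody, has its cap snapped down (((value of joint cap_a above 0.006 m and distance of unit_a_mid from where it was at the start of the episode below 0.03 m and contact force between unit_a and the fingers below 0.1 N) or (value of joint cap_b above 0.006 m and distance of unit_b_mid from where it was at the start of the episode below 0.03 m and contact force between unit_b and the fingers below 0.1 N) or (value of joint cap_c above 0.006 m and distance of unit_c_mid from where it was at the start of the episode below 0.03 m and contact force between unit_c and the fingers below 0.1 N))), for 0.1 s.
2. that button is half through the mouth of the box, holding the flap open (((value of joint cap_a above 0.006 m and value of joint flap above 0.6 rad and z of unit_a_mid in the frame of store below 0.135 m and x of unit_a_mid in the frame of store between -0.062 and 0.062 m and y of unit_a_mid in the frame of store between -0.078 and 0.078 m) or (value of joint cap_b above 0.006 m and value of joint flap above 0.6 rad and z of unit_b_mid in the frame of store below 0.135 m and x of unit_b_mid in the frame of store between -0.062 and 0.062 m and y of unit_b_mid in the frame of store between -0.078 and 0.078 m) or (value of joint cap_c above 0.006 m and value of joint flap above 0.6 rad and z of unit_c_mid in the frame of store below 0.135 m and x of unit_c_mid in the frame of store between -0.062 and 0.062 m and y of unit_c_mid in the frame of store between -0.078 and 0.078 m))).
At the end, for the whole second after the job is handed in: the snapped button lies in the store box (middle under 60 mm high), cap still down (over 6 mm), flap shut (within 0.08 rad); the two soft buttons stand upright within 30 mm of where they were, caps up; nothing else loose has shifted by over 30 mm (((value of joint cap_a above 0.006 m and z of unit_a_mid in the frame of store below 0.06 m and x of unit_a_mid in the frame of store between -0.062 and 0.062 m and y of unit_a_mid in the frame of store between -0.078 and 0.078 m and distance of each of unit_b_mid, unit_c_mid from where it was at the start of the episode below 0.03 m and angle between each of unit_b_mid, unit_c_mid's own z axis and vertical below 0.2 rad and value of joint each of cap_b, cap_c below 0.002 m) or (value of joint cap_b above 0.006 m and z of unit_b_mid in the frame of store below 0.06 m and x of unit_b_mid in the frame of store between -0.062 and 0.062 m and y of unit_b_mid in the frame of store between -0.078 and 0.078 m and distance of each of unit_a_mid, unit_c_mid from where it was at the start of the episode below 0.03 m and angle between each of unit_a_mid, unit_c_mid's own z axis and vertical below 0.2 rad and value of joint each of cap_a, cap_c below 0.002 m) or (value of joint cap_c above 0.006 m and z of unit_c_mid in the frame of store below 0.06 m and x of unit_c_mid in the frame of store between -0.062 and 0.062 m and y of unit_c_mid in the frame of store between -0.078 and 0.078 m and distance of each of unit_a_mid, unit_b_mid from where it was at the start of the episode below 0.03 m and angle between each of unit_a_mid, unit_b_mid's own z axis and vertical below 0.2 rad and value of joint each of cap_a, cap_b below 0.002 m)) and value of joint flap below 0.08 rad and distance of each of glass_rim, mouse, vase, notebook, pen, carafe from where it was at the start of the episode below 0.03 m); the robot touches nothing.
It fails at once if a button whose cap has not snapped down is shifted by more than 30 mm, lifted away or knocked over ((value of joint cap_a below 0.004 m and (distance of unit_a_mid from where it was at the start of the episode above 0.03 m or angle between unit_a_mid's own z axis and vertical above 0.5 rad)) or (value of joint cap_b below 0.004 m and (distance of unit_b_mid from where it was at the start of the episode above 0.03 m or angle between unit_b_mid's own z axis and vertical above 0.5 rad)) or (value of joint cap_c below 0.004 m and (distance of unit_c_mid from where it was at the start of the episode above 0.03 m or angle between unit_c_mid's own z axis and vertical above 0.5 rad))).
It fails at once if a cap is punched down (faster than 120 mm/s in its first 3.5 mm) ((value of joint cap_a below 0.0035 m and velocity of joint cap_a above 0.12 m/s) or (value of joint cap_b below 0.0035 m and velocity of joint cap_b above 0.12 m/s) or (value of joint cap_c below 0.0035 m and velocity of joint cap_c above 0.12 m/s)).
It fails at once if a cap is pressed hard against its bottom stop (its button is forced onto the desk with over 22 N) ((value of joint cap_a above 0.0082 m and contact force between unit_a and table above 22 N) or (value of joint cap_b above 0.0082 m and contact force between unit_b and table above 22 N) or (value of joint cap_c above 0.0082 m and contact force between unit_c and table above 22 N)).
It fails at once if the glass, mouse, vase, notebook, pen or carafe is shifted by more than 30 mm (distance of any of glass_rim, mouse, vase, notebook, pen, carafe from where it was at the start of the episode above 0.03 m).
It also fails if it takes over 67 s, if anything falls off the work surface, if the arm or the gripper's body presses on something with over 40 N, if the wrist force passes 120 N, or if a joint passes its speed limit or range.

ROBOT

A 6-joint arm with a two-finger parallel gripper is mounted at the origin on the work surface. World frame = base frame: x ahead of the robot, y to its left, z up, the work surface at z = 0. Lengths are in m, angles in rad, forces in N, time in s.
With the tool pointing down it reaches from about 0.375 to 0.975 m from the base axis. Payload 3.8 kg.
Tool frame: the origin (TCP) lies on the centre line of the jaws, within the pads' length; the fingertips stand 14 mm ahead of it and the grasp point (between the pads) lies 5 mm behind it; z points along the fingers, x is the direction in which the jaws open and shut, and the axes are right-handed (so a half turn about z gives the same grasp; the last joint's range is limited). The gripper opens to 85 mm and grips with 20 to 120 N. Pads are 22 mm wide; open, the fingers measure 114 mm over their backs; the gripper's body (76 mm by 85 mm) begins 54 mm behind the grasp point. The pads swing forward as they close: fully open they stand 13 mm farther back than shut.
Start: joints at [-1.258, 0.264, 1.604, -0, 1.274, -0.037], TCP at [0.231, -0.634, 0.245] pointing down, gripper open.
Joint ranges: [-2.63, 2.63], [-0.94, 2.18], [0.31, 2.57], [-1.31, 4.45], [0, 2.66], [-2.55, 2.55]. Speed limits (rad/s): [2.57, 2.57, 3.14, 3.14, 3.14, 3.14].

INTERFACE

Orientations are given as a rotation vector (axis times angle).
In Python, from workcell import bot gives the robot as it stands. The module is installed in compiled form; this text tells all that it offers.
- The arm moves only by the tool arm_command, never from a script. Its argument "steps" is one flat list of numbers, 7 for each row, row after row: the shift along the tool's x, y, z in units of 30 mm (1.0 is 30 mm), then the turn, a rotation vector about the tool's x, y, z in units of 6 degrees (1.0 is 6 degrees), then the opening, from 0 (shut) to 1 (fully open). In form: [tx, ty, tz, ax, ay, az, fingers, tx, ty, tz, ax, ay, az, fingers, ...]. A call has 1 to 10 rows; each row shifts and turns the commanded pose from where the row before left it, along the tool's axes as they then stand; what a row does not reach is not made up. A row lasts 1/8 s, in which the tool goes at most 62.5 mm and 10.7 degrees, less where a joint would pass 70% of its speed; a pose out of reach is approached as far as the arm can. A call is refused whole if a number of a shift passes 1 or a number of a turn 1, either way. A call with a gripper value outside its range is refused whole. The fingers move at their own pace and stop on an object; "squeeze" is the grip in N (left out, the last holds). Time passes only in rows, so rows that do not move let the fingers close. It gives the time, the measured TCP pose, the force and the opening at its end, in the units of the state.
- bot.read_state(): the state, without advancing time (a new reading comes with each control period).
- bot.read_camera(name): name is "scene" or "side" or "wrist"; returns a dict with "img" (384x512x3 uint8, red, green, blue), "camera_matrix" (3x3 intrinsics, pixels), "k1" (the pictures are not rectified: a ray, as slopes to the right and down, at radius r is drawn at 1 + k1 r^2 times it, then the intrinsics apply), "pose" (4x4, takes a point from camera to world coordinates); the wrist camera has in their place "T_tool_cam" (4x4, takes a point from camera to tool coordinates, whose origin is the TCP and whose axes are the tool frame's). Camera axes: x right, y down, z forward; pixel columns grow to the right and rows downward; lengths in m; the calibration is good to about 2 mm. A picture is of the moment at which its call begins: read the wrist's pose just before it. There is no depth.
- bot.finish_job(): hands the job in, once; it reports no verdict.
The state is a dict: "time": time; "q": joint angles; "joint_vel": joint speeds; "joint_torque": joint torques, N m; "tool_pos": TCP position; "tcp_rot": TCP orientation; "wrist_force": force on the tool from outside, world axes, zero at the start; "torque": the same for the moment, N m; "width": opening from 0.0 (shut) to 1.0 (fully open).
Only numpy, scipy, OpenCV 4.12 (cv2) and the standard library are available. Lean on these libraries where they do the work, as an engineer would, in place of code of your own. Each camera call takes 0.05 s, during which the arm holds its last target.

## Working session

There is one attempt and no reset: what is moved stays moved. The work goes in short steps, Python scripts to look and compute and a tool call to move; the robot and the scene stay as the last step left them, time stands still between calls to the robot, and variables do not carry over. Pictures are saved under pics/ and viewed, and the job is handed in when it is done.

Besides the shell and the picture viewer there is one more tool, called after ">>>" as a command line: name --argument value ..., lists and objects as JSON in quotes. arm_command: Moves the arm, as the interface text tells. Its arguments: {"type":"object","properties":{"steps":{"type":"array","items":{"type":"number"}},"squeeze":{"type":"number"}},"required":["steps"]}

```bash
mkdir -p pics; cat > h.py <<'E'
import numpy as np, cv2
from workcell import bot
from scipy.spatial.transform import Rotation as R
def snap(n,fn):
    s=bot.read_state(); c=bot.read_camera(n)
    cv2.imwrite('pics/'+fn+'.png',c['img'][:,:,::-1])
    if n=='wrist':
        T=np.eye(4);T[:3,:3]=R.from_rotvec(s['tcp_rot']).as_matrix();T[:3,3]=s['tool_pos']
        P=T@c['T_tool_cam']
    else: P=c['pose']
    np.savez('pics/'+fn+'.npz',K=c['camera_matrix'],k1=c['k1'],P=P)
    return c
def ray(fn,u,v):
    d=np.load('pics/'+fn+'.npz');K=d['K'];k1=float(d['k1'])
    xd=np.array([(u-K[0,2])/K[0,0],(v-K[1,2])/K[1,1]]);x=xd.copy()
    for _ in range(30): x=xd/(1+k1*(x@x))
    P=d['P'];return P[:3,3],P[:3,:3]@np.array([x[0],x[1],1])
def atz(fn,u,v,z):
    o,r=ray(fn,u,v);return o+r*(z-o[2])/r[2]
def proj(fn,p):
    d=np.load('pics/'+fn+'.npz');K=d['K'];P=d['P']
    c=P[:3,:3].T@(np.asarray(p)-P[:3,3]);x=c[:2]/c[2];x=x*(1+float(d['k1'])*(x@x))
    return K[0,0]*x[0]+K[0,2],K[1,1]*x[1]+K[1,2]
def crop(fn,out,u0,v0,u1,v1,s):
    i=cv2.imread('pics/'+fn+'.png')[v0:v1,u0:u1];cv2.imwrite('pics/'+out+'.png',cv2.resize(i,None,fx=s,fy=s,interpolation=cv2.INTER_CUBIC))
E
python3 - <<'E'
from h import *
for n in('scene','side','wrist'): 
    snap(n,n+'0'); d=np.load('pics/%s0.npz'%n); print(n,d['K'].round(1).tolist(),d['k1'],d['P'].round(3).tolist())
print(bot.read_state())
a=[cv2.imread('pics/%s0.png'%n) for n in('scene','side')]
E
```

```text
scene [[367.2, 0.0, 259.3], [0.0, 367.2, 187.8], [0.0, 0.0, 1.0]] -0.024904723895664914 [[0.615, 0.495, -0.614, 1.052], [0.788, -0.363, 0.497, -0.413], [0.023, -0.789, -0.614, 0.614], [0.0, 0.0, 0.0, 1.0]]
side [[442.0, 0.0, 253.8], [0.0, 442.0, 192.6], [0.0, 0.0, 1.0]] -0.1654586493512371 [[-0.729, -0.51, 0.457, 0.099], [-0.685, 0.539, -0.49, 0.533], [0.003, -0.67, -0.742, 0.917], [0.0, 0.0, 0.0, 1.0]]
wrist [[316.5, 0.0, 249.0], [0.0, 316.5, 197.5], [0.0, 0.0, 1.0]] -0.056308677992524134 [[0.342, -0.889, -0.305, 0.311], [-0.94, -0.324, -0.109, -0.605], [-0.002, 0.324, -0.946, 0.373], [0.0, 0.0, 0.0, 1.0]]
{'time': 0.15, 'q': array([-1.25792614e+00,  2.64593077e-01,  1.60507319e+00, -1.13326997e-05,
        1.27371538e+00, -3.68846099e-02]), 'joint_vel': array([-2.09549438e-03, -4.12742628e-03, -4.94970191e-03,  8.14524499e-05,
        1.71743246e-03,  3.80115834e-04]), 'joint_torque': array([ 4.25364738e-05, -5.15907240e+01, -3.67960989e+01, -4.47558159e-05,
        8.05378484e-03,  1.16421151e-05]), 'tool_pos': array([ 0.23113489, -0.63360529,  0.24423231]), 'tcp_rot': array([-2.57318797e+00,  1.80043857e+00,  2.25101367e-03]), 'wrist_force': array([0.22626478, 0.42003199, 0.88294108]), 'torque': array([-0.02648755,  0.01822339,  0.01004457]), 'width': 1.0006869352629721}
```

View pics/scene0.png

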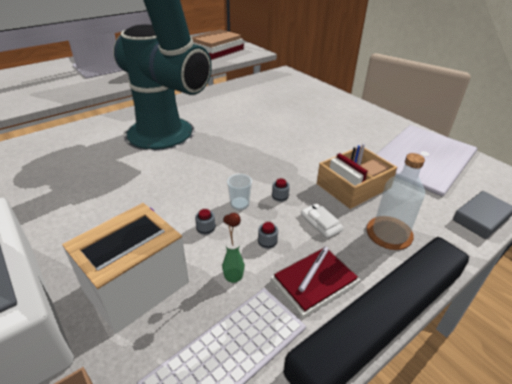

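View pics/side0.png

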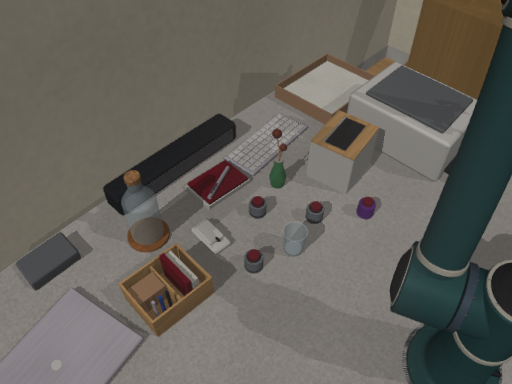

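View pics/wrist0.png

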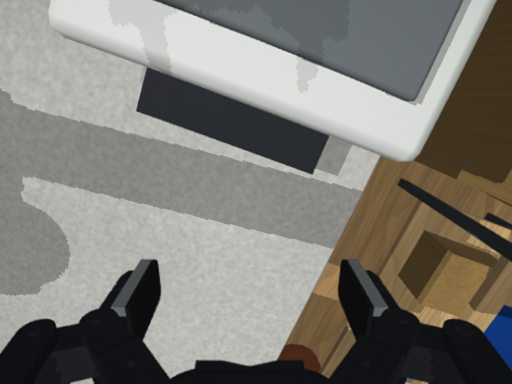

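The scene picture shows wine-red-capped buttons at about (205,220), (281,188) and (268,234). The side picture shows them at (315,212), (254,260) and (258,206), plus a purple look-alike at (367,207). The box is on the right (-y). Next I'll take close crops.

```bash
python3 - <<'E'
from h import *
crop('scene0','c1',180,160,310,260,6); crop('side0','c2',235,180,385,280,5);crop('scene0','c3',55,195,205,335,4);crop('side0','c4',295,105,395,205,5)
E
```

```text
(no output)
```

View pics/c1.png

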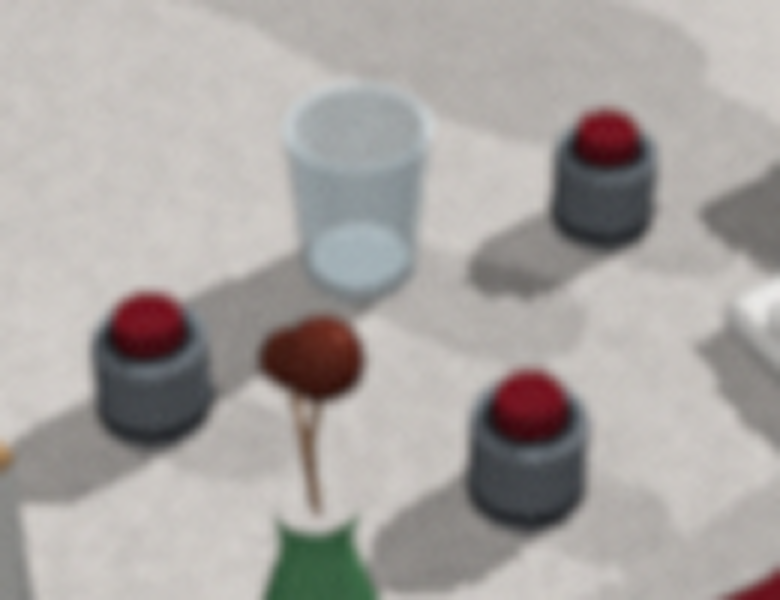

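View pics/c2.png

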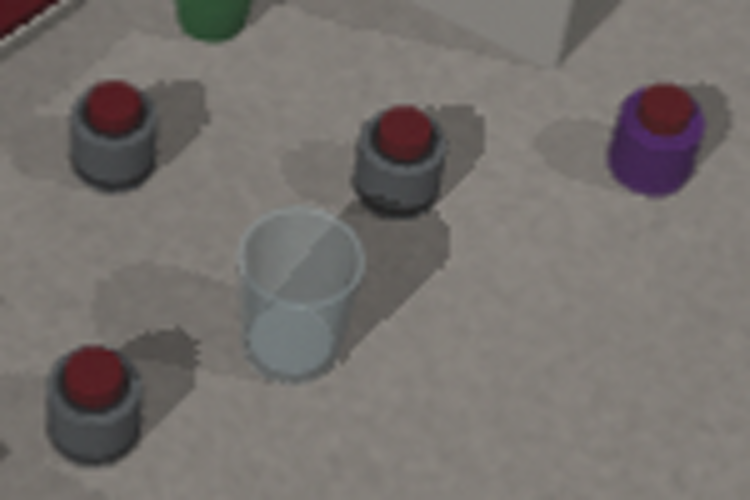

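View pics/c3.png

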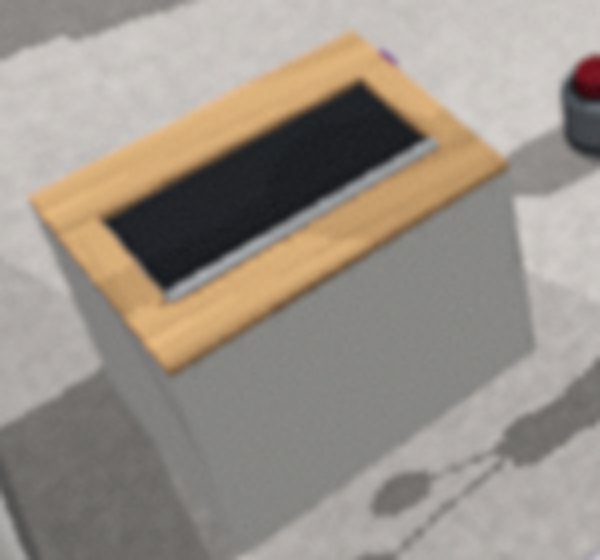

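View pics/c4.png

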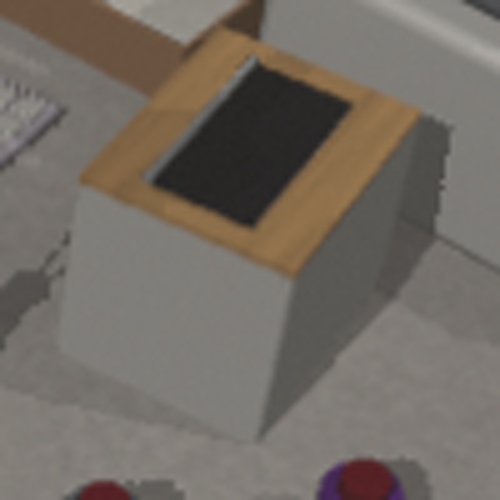

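```bash
cat >> h.py <<'E'
def tri(obs):
    A=np.zeros((3,3));b=np.zeros(3)
    for fn,u,v in obs:
        o,r=ray(fn,u,v);r=r/np.linalg.norm(r);M=np.eye(3)-np.outer(r,r);A+=M;b+=M@o
    return np.linalg.solve(A,b)
E
python3 - <<'E'
from h import *
np.set_printoptions(precision=4,suppress=True)
S=lambda x,y:(180+x/6,160+y/6); D=lambda x,y:(235+x/5,180+y/5)
for n,a,b in(('L',S(148,316),D(404,127)),('R',S(607,129),D(94,368)),('M',S(531,394),D(114,102))):
    print(n,atz('scene0',*a,.052),atz('side0',*b,.052),tri([('scene0',*a),('side0',*b)]))
print('purple',atz('side0',*D(665,105),.052))
S=lambda x,y:(55+x/4,195+y/4); D=lambda x,y:(295+x/5,105+y/5)
A=[atz('scene0',*S(*p),.135) for p in((365,80),(437,143),(168,298),(105,218),(352,33),(508,166),(172,372),(30,200))]
B=[atz('side0',*D(*p),.135) for p in((250,228),(148,178),(255,57),(355,103),(295,275),(80,183),(215,27),(420,112))]
for i in range(8): print(A[i],B[i])
print(np.mean(A[:4],0),np.mean(A[4:],0),np.mean(B[:4],0),np.mean(B[4:],0))
# others
print('vase base', atz('scene0',233,280,0),atz('side0',277,187,0)); print('glass rim',atz('scene0',180+360/6,160+125/6,.075),atz('side0',235+302/5,180+262/5,.075))
print('mouse',atz('scene0',321,221,.02),atz('side0',211,237,.02)); print('carafe',atz('scene0',389,233,0.01)); print('org',atz('scene0',357,165,.07))
print(R.from_rotvec(bot.read_state()['tcp_rot']).as_matrix())
E
```

```text
L [ 0.4894 -0.1154  0.052 ] [ 0.4852 -0.1162  0.052 ] [ 0.4867 -0.1157  0.0507]
R [0.5026 0.1034 0.052 ] [0.4996 0.1022 0.052 ] [0.5009 0.103  0.0514]
M [ 0.6095 -0.0251  0.052 ] [ 0.6057 -0.0259  0.052 ] [ 0.6075 -0.0254  0.0509]
purple [ 0.3937 -0.223   0.052 ]
[ 0.5119 -0.253   0.135 ] [ 0.5083 -0.2578  0.135 ]
[ 0.5714 -0.2447  0.135 ] [ 0.5715 -0.2521  0.135 ]
[ 0.588  -0.3739  0.135 ] [ 0.5904 -0.3804  0.135 ]
[ 0.5282 -0.3808  0.135 ] [ 0.5254 -0.3861  0.135 ]
[ 0.4755 -0.2435  0.135 ] [ 0.4704 -0.2445  0.135 ]
[ 0.6037 -0.2258  0.135 ] [ 0.5956 -0.2233  0.135 ]
[ 0.6254 -0.3851  0.135 ] [ 0.6235 -0.3873  0.135 ]
[ 0.4981 -0.4038  0.135 ] [ 0.4942 -0.4058  0.135 ]
[ 0.5499 -0.3131  0.135 ] [ 0.5507 -0.3145  0.135 ] [ 0.5489 -0.3191  0.135 ] [ 0.5459 -0.3152  0.135 ]
vase base [ 0.65   -0.1495  0.    ] [ 0.6309 -0.1337  0.    ]
glass rim [0.4634 0.0025 0.075 ] [0.4583 0.0015 0.075 ]
mouse [0.6464 0.1074 0.02  ] [0.6269 0.1237 0.02  ]
carafe [0.7648 0.2156 0.01  ]
org [0.584  0.2979 0.07  ]
[[ 0.3427 -0.9395 -0.0006]
 [-0.9395 -0.3427  0.0017]
 [-0.0018 -0.0001 -1.    ]]
```

>>> arm_command --steps '[-0.95,-0.995,0,0,0,0,1,-0.95,-0.995,0,0,0,0,1,-0.95,-0.995,0,0,0,0,1,-0.95,-0.995,0,0,0,0,1,-0.95,-0.995,0,0,0,0,1,-0.95,-0.995,0,0,0,0,1,-0.95,-0.995,0,0,0,0,1,-0.95,-0.995,0,0,0,0,1,-0.95,-0.995,0,0,0,0,1,-0.95,-0.995,0,0,0,0,1]'

```text
time: 1.4
tool_pos: [0.4143, -0.2627, 0.2451]
tcp_rot: [-2.574, 1.801, 0.0]
wrist_force: [0.5, -0.4, 0.3]
width: 0.997
```

>>> arm_command --steps '[-0.95,-0.995,0.2,0,0,0,0.4,-0.95,-0.995,0.8,0,0,0,0.4,-0.95,-0.995,0.8,0,0,0,0.4,-0.95,-0.995,0.8,0,0,0,0.4,0,0,0.5,0,0,0.75,0.4,0,0,0.5,0,0,0.75,0.4,0,0,0,0,0,0.7,0.4,0,0,0,0,0,0,0.4]'

```text
time: 2.4
tool_pos: [0.4868, -0.1159, 0.1368]
tcp_rot: [2.351, -2.083, -0.001]
wrist_force: [0.6, -0.3, 0.6]
width: 0.4
```

```bash
python3 - <<'E'
from h import *
np.set_printoptions(precision=4,suppress=True)
snap('wrist','w1'); s=bot.read_state(); print(s); print(R.from_rotvec(s['tcp_rot']).as_matrix())
for p in((.487,-.1157,.052),(.6075,-.0255,.052)): print(proj('w1',p))
E
```

```text
{'time': 2.45, 'q': array([-0.2836,  0.0303,  2.0813,  0.    ,  1.0302,  1.1664]), 'joint_vel': array([-0.0016, -0.0059, -0.0048,  0.0001,  0.0007, -0.0026]), 'joint_torque': array([  0.0577, -34.3831, -32.6743,   0.0034,   0.0173,   0.0719]), 'tool_pos': array([ 0.4871, -0.116 ,  0.1371]), 'tcp_rot': array([ 2.3514, -2.0832, -0.0004]), 'wrist_force': array([ 0.6226,  0.0809, -1.5365]), 'torque': array([ 0.0137, -0.0104,  0.0241]), 'width': 0.40051202235392647}
[[ 0.1205 -0.9927 -0.0003]
 [-0.9927 -0.1205  0.0001]
 [-0.0001  0.0002 -1.    ]]
(np.float64(248.70350465292725), np.float64(212.5440791550456))
(np.float64(125.61125755087174), np.float64(13.414170541224308))
```

View pics/w1.png

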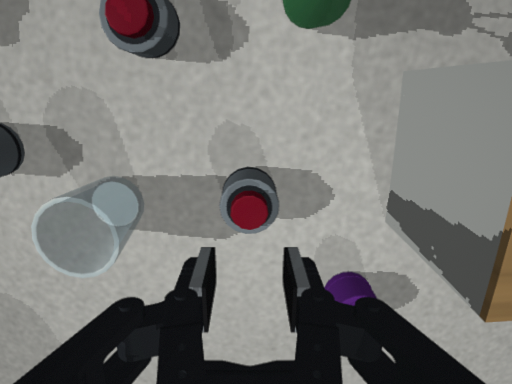

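The wrist picture shows the near button's cap at (249,210), against a predicted (249,212). The fingers straddle its axis and the purple look-alike is off to the side at (350,295). I'll shut the fingers and approach slowly.

>>> arm_command --steps '[0,-0.05,0.5,0,0,0,0,0,0,0.6,0,0,0,0,0,0,0.6,0,0,0,0,0,0,0,0,0,0,0]'

```text
time: 2.95
tool_pos: [0.4864, -0.1153, 0.0835]
tcp_rot: [2.348, -2.083, -0.008]
wrist_force: [1.1, -0.2, 0.7]
width: 0.004
```

```bash
python3 - <<'E'
from h import *
np.set_printoptions(precision=4,suppress=True)
snap('side','s1'); snap('wrist','w2');s=bot.read_state(); print(s['tool_pos'],s['wrist_force'],s['width'])
crop('side0','tmp',0,0,2,2,1); crop('side1' if 0 else 's1','s1c',270,130,370,230,6)
E
```

```text
[ 0.4883 -0.1158  0.0856] [ 0.2518 -1.016  -0.8083] 0.004317346351114534
```

View pics/s1c.png

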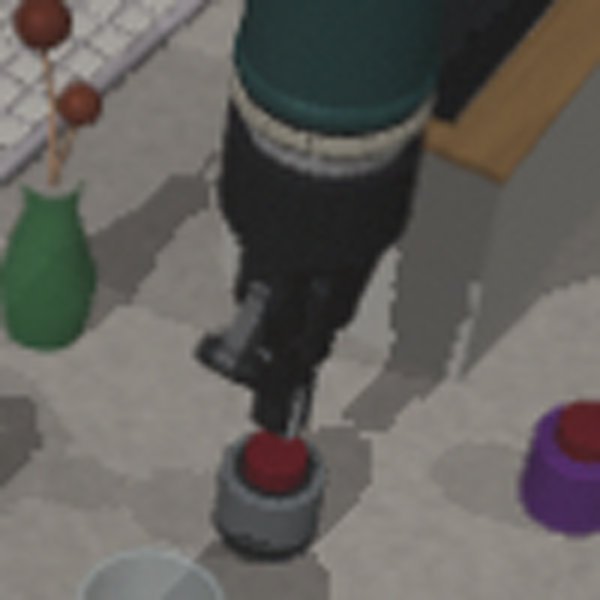

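View pics/w2.png

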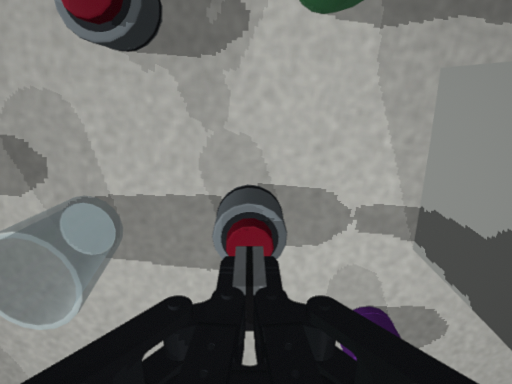

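>>> arm_command --steps '[0,0,0.05,0,0,0,0,0,0,0.05,0,0,0,0,0,0,0.05,0,0,0,0,0,0,0.05,0,0,0,0,0,0,0.05,0,0,0,0,0,0,0.05,0,0,0,0]'

```text
time: 3.8
tool_pos: [0.4886, -0.1159, 0.0772]
tcp_rot: [2.35, -2.085, -0.0]
wrist_force: [1.2, -0.2, -0.8]
width: 0.0
```

>>> arm_command --steps '[0,0,0.05,0,0,0,0,0,0,0.05,0,0,0,0,0,0,0.05,0,0,0,0]'

```text
time: 4.18
tool_pos: [0.4887, -0.1159, 0.0727]
tcp_rot: [-2.35, 2.085, 0.0]
wrist_force: [-0.4, 0.0, -0.2]
width: 0.005
```

>>> arm_command --steps '[0,0,0.05,0,0,0,0,0,0,0.05,0,0,0,0]'

```text
time: 4.42
tool_pos: [0.4887, -0.1159, 0.0697]
tcp_rot: [2.35, -2.085, 0.0]
wrist_force: [0.4, -0.5, -0.2]
width: 0.001
```

>>> arm_command --steps '[0,0,0.05,0,0,0,0,0,0,0.04,0,0,0,0]'

```text
time: 4.68
tool_pos: [0.4887, -0.1159, 0.067]
tcp_rot: [-2.35, 2.085, 0.0]
wrist_force: [0.7, -0.1, 0.5]
width: 0.001
```

>>> arm_command --steps '[0,0,0.03,0,0,0,0]'

```text
time: 4.8
tool_pos: [0.4886, -0.1159, 0.0661]
tcp_rot: [2.35, -2.085, -0.0]
wrist_force: [-0.4, -0.4, -0.1]
width: -0.001
```

>>> arm_command --steps '[0,0,0.03,0,0,0,0]'

```text
time: 4.92
tool_pos: [0.4887, -0.1159, 0.0653]
tcp_rot: [-2.35, 2.085, 0.0]
wrist_force: [-0.4, -0.8, 1.8]
width: -0.004
```

>>> arm_command --steps '[0,0,0.03,0,0,0,0]'

```text
time: 5.05
tool_pos: [0.4887, -0.1159, 0.0644]
tcp_rot: [-2.35, 2.085, 0.0]
wrist_force: [-1.1, -0.1, 1.8]
width: 0.0
```

>>> arm_command --steps '[0,0,0.03,0,0,0,0]'

```text
time: 5.18
tool_pos: [0.4887, -0.1159, 0.0635]
tcp_rot: [-2.35, 2.085, 0.0]
wrist_force: [-0.7, 0.1, 1.7]
width: -0.001
```

>>> arm_command --steps '[0,0,0.03,0,0,0,0]'

```text
time: 5.3
tool_pos: [0.4887, -0.1159, 0.0626]
tcp_rot: [-2.35, 2.085, -0.0]
wrist_force: [-0.8, 0.0, 2.0]
width: -0.003
```

>>> arm_command --steps '[0,0,0.03,0,0,0,0,0,0,0.03,0,0,0,0]'

```text
time: 5.55
tool_pos: [0.4887, -0.1159, 0.0608]
tcp_rot: [-2.35, 2.085, 0.0]
wrist_force: [-1.2, -0.2, 3.4]
width: 0.003
```

>>> arm_command --steps '[0,0,0.03,0,0,0,0]'

```text
time: 5.68
tool_pos: [0.4887, -0.1159, 0.0599]
tcp_rot: [-2.35, 2.085, -0.0]
wrist_force: [-1.0, 1.2, 3.0]
width: -0.002
```

>>> arm_command --steps '[0,0,-0.05,0,0,0,0,0,0,-0.1,0,0,0,0,0,0,-0.2,0,0,0,0,0,0,-0.4,0,0,0,0,0,0,-0.5,0,0,0,0]'

```text
time: 6.3
tool_pos: [0.4886, -0.1159, 0.0982]
tcp_rot: [2.35, -2.085, -0.0]
wrist_force: [-0.6, 0.1, -0.8]
width: -0.002
```

```bash
python3 - <<'E'
from h import *
np.set_printoptions(precision=4,suppress=True)
snap('side','s3'); snap('scene','sc3');s=bot.read_state(); print(s['tool_pos'],s['wrist_force'],s['width'])
crop('s3','s3c',235,180,385,280,5)
E
```

```text
[ 0.4906 -0.1164  0.1   ] [0.5714 0.5149 0.1225] -0.005687926749122863
```

View pics/s3c.png

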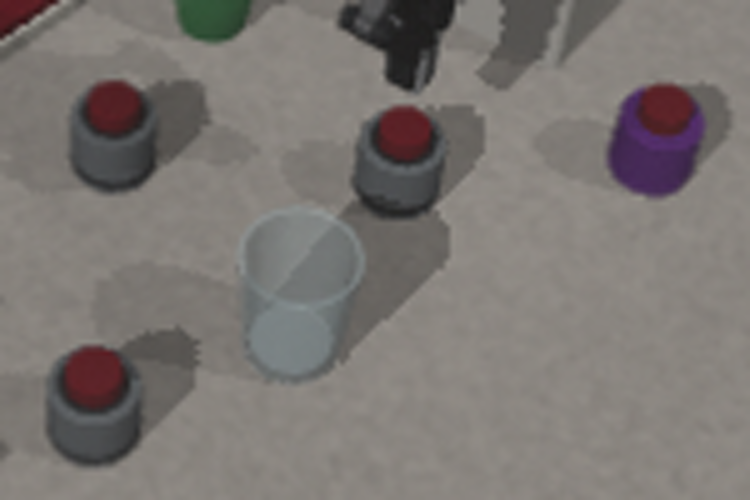

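Button 1 (near the box) felt soft: the force rose steadily to about 3 N at 6 mm, and its cap is back up at (404,130) in the crop. Next is the middle one.

>>> arm_command --steps '[-0.49,-0.86,0,0,0,0,0,-0.49,-0.86,0,0,0,0,0,-0.49,-0.86,0,0,0,0,0,-0.49,-0.86,0.1,0,0,0,0,-0.49,-0.86,0.2,0,0,0,0,0,0,0.3,0,0,0,0,0,0,0.2,0,0,0,0,0,0,0.15,0,0,0,0,0,0,0.05,0,0,0,0]'

```text
time: 7.52
tool_pos: [0.6071, -0.0281, 0.0669]
tcp_rot: [2.349, -2.085, -0.001]
wrist_force: [0.8, 0.3, -0.2]
width: -0.0
```

```bash
python3 - <<'E'
from h import *
np.set_printoptions(precision=4,suppress=True)
snap('wrist','w4');s=bot.read_state(); print(s['tool_pos'],s['wrist_force'],s['width'])
E
```

```text
[ 0.6073 -0.028   0.067 ] [ 0.338   0.0042 -0.5367] 0.0031191633932824607
```

View pics/w4.png

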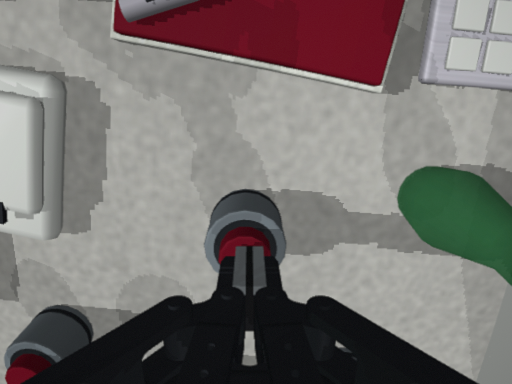

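>>> arm_command --steps '[-0.07,0,0,0,0,0,0]'

```text
time: 7.7
tool_pos: [0.6077, -0.0258, 0.0677]
tcp_rot: [-2.349, 2.086, -0.0]
wrist_force: [-0.2, 0.5, 0.5]
width: -0.0
```

>>> arm_command --steps '[0,0,0.03,0,0,0,0,0,0,0.03,0,0,0,0]'

```text
time: 7.95
tool_pos: [0.6079, -0.0254, 0.0658]
tcp_rot: [-2.35, 2.085, -0.001]
wrist_force: [-0.3, -1.0, 1.3]
width: 0.003
```

>>> arm_command --steps '[0,0,0.03,0,0,0,0]'

```text
time: 8.07
tool_pos: [0.608, -0.0255, 0.0649]
tcp_rot: [-2.35, 2.085, -0.001]
wrist_force: [-0.3, -0.4, 0.5]
width: 0.001
```

>>> arm_command --steps '[0,0,0.03,0,0,0,0]'

```text
time: 8.2
tool_pos: [0.608, -0.0254, 0.064]
tcp_rot: [-2.35, 2.085, -0.0]
wrist_force: [-1.0, 0.6, 1.8]
width: 0.005
```

>>> arm_command --steps '[0,0,0.03,0,0,0,0]'

```text
time: 8.32
tool_pos: [0.608, -0.0254, 0.0631]
tcp_rot: [-2.35, 2.085, -0.0]
wrist_force: [0.0, 0.4, 2.1]
width: 0.004
```

>>> arm_command --steps '[0,0,0.03,0,0,0,0]'

```text
time: 8.45
tool_pos: [0.608, -0.0254, 0.0622]
tcp_rot: [-2.35, 2.085, -0.0]
wrist_force: [-0.1, 0.3, 3.3]
width: 0.002
```

>>> arm_command --steps '[0,0,0.03,0,0,0,0]'

```text
time: 8.57
tool_pos: [0.608, -0.0254, 0.0613]
tcp_rot: [-2.35, 2.085, -0.0]
wrist_force: [0.2, 0.2, 3.6]
width: 0.003
```

>>> arm_command --steps '[0,0,0.03,0,0,0,0]'

```text
time: 8.7
tool_pos: [0.608, -0.0255, 0.0604]
tcp_rot: [-2.35, 2.085, -0.001]
wrist_force: [-0.7, 0.1, 3.6]
width: 0.005
```

>>> arm_command --steps '[0,0,0.03,0,0,0,0]'

```text
time: 8.82
tool_pos: [0.608, -0.0255, 0.0595]
tcp_rot: [-2.35, 2.085, -0.001]
wrist_force: [-0.4, 0.9, 4.7]
width: 0.001
```

>>> arm_command --steps '[0,0,-0.05,0,0,0,0,0,0,-0.1,0,0,0,0,0,0,-0.2,0,0,0,0,0,0,-0.4,0,0,0,0,0,0,-0.4,0,0,0,0]'

```text
time: 9.45
tool_pos: [0.6075, -0.0255, 0.0944]
tcp_rot: [2.35, -2.085, -0.001]
wrist_force: [-0.1, 0.2, 0.6]
width: 0.005
```

```bash
python3 - <<'E'
from h import *
np.set_printoptions(precision=4,suppress=True)
snap('side','s5');snap('wrist','w5');s=bot.read_state(); print(s['tool_pos'],s['wrist_force'],s['width'])
crop('s5','s5c',235,180,385,280,5)
E
```

```text
[ 0.6092 -0.0256  0.0961] [ 0.5565 -0.9282  0.7662] 0.0012322059609281924
```

View pics/s5c.png

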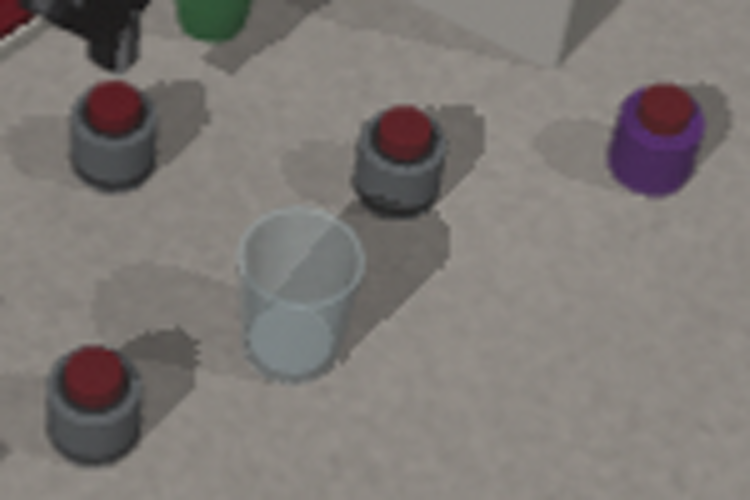

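View pics/w5.png

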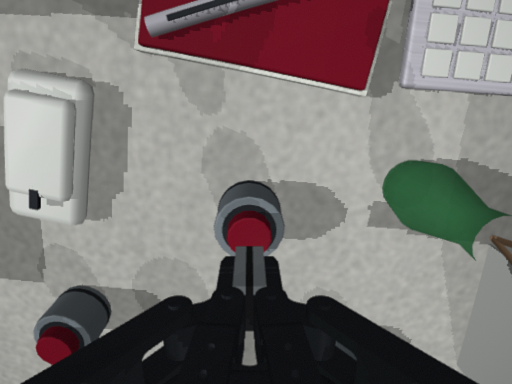

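The middle button is soft too: it rose to 4.7 N with no fall, and its cap is up at (114,104) in the crop. That leaves the third, whose cap is at (58,344) in the wrist picture.

```bash
python3 - <<'E'
from h import *
np.set_printoptions(precision=4,suppress=True)
print(atz('w5',58,342,.052), atz('w5',249,229,.052))
d=np.array([.502,.1035])-[.608,-.0256]
print(d, (.1205*d[0]-.9927*d[1])/.03,(-.9927*d[0]-.1205*d[1])/.03)
E
```

```text
[0.5098 0.1002 0.052 ] [ 0.6147 -0.025   0.052 ]
[-0.106   0.1291] -4.697685666666667 2.988988333333333
```

>>> arm_command --steps '[-0.93,0.59,0,0,0,0,0,-0.93,0.59,0,0,0,0,0,-0.93,0.59,0,0,0,0,0,-0.93,0.59,0,0,0,0,0,-0.92,0.59,0.2,0,0,0,0,0,0,0.3,0,0,0,0,0,0,0.2,0,0,0,0,0,0,0.1,0,0,0,0]'

```text
time: 10.55
tool_pos: [0.5037, 0.1016, 0.0693]
tcp_rot: [2.349, -2.086, -0.0]
wrist_force: [-0.7, -0.1, 0.2]
width: -0.002
```

```bash
python3 - <<'E'
from h import *
np.set_printoptions(precision=4,suppress=True)
snap('side','s6');snap('wrist','w6');s=bot.read_state(); print(s['tool_pos'],s['wrist_force'],s['width'])
crop('s6','s6c',205,210,305,280,6)
E
```

```text
[0.5036 0.1015 0.0694] [0.0314 0.7181 0.0932] -0.0022483923350332573
```

View pics/w6.png

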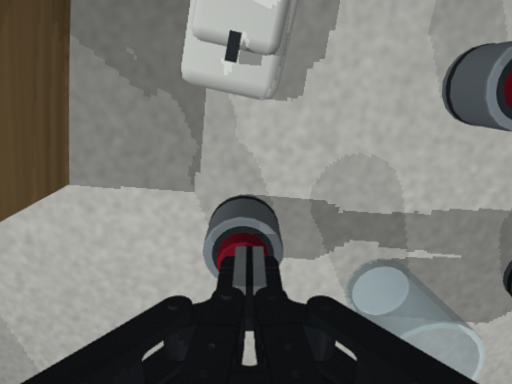

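View pics/s6c.png

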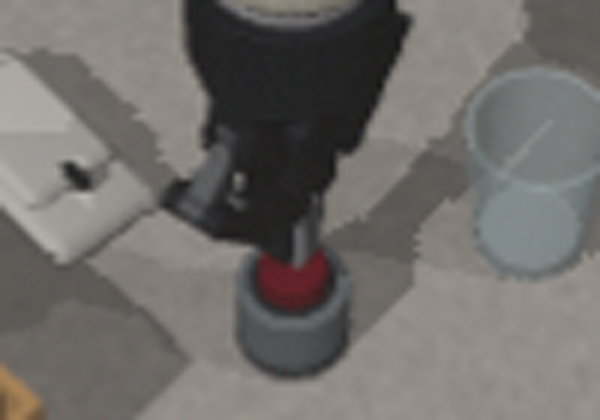

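>>> arm_command --steps '[-0.11,0.09,0,0,0,0,0,0,0,0.05,0,0,0,0,0,0,0.03,0,0,0,0]'

```text
time: 11.02
tool_pos: [0.5003, 0.1052, 0.0674]
tcp_rot: [-2.35, 2.085, -0.0]
wrist_force: [0.1, 0.1, 0.4]
width: -0.002
```

>>> arm_command --steps '[0,0,0.03,0,0,0,0]'

```text
time: 11.15
tool_pos: [0.5003, 0.1052, 0.0665]
tcp_rot: [-2.35, 2.085, -0.0]
wrist_force: [-1.2, -0.4, -0.3]
width: -0.001
```

>>> arm_command --steps '[0,0,0.03,0,0,0,0]'

```text
time: 11.28
tool_pos: [0.5003, 0.1052, 0.0657]
tcp_rot: [-2.35, 2.085, -0.0]
wrist_force: [-0.2, -0.1, 2.2]
width: -0.001
```

>>> arm_command --steps '[0,0,0.03,0,0,0,0]'

```text
time: 11.4
tool_pos: [0.5003, 0.1052, 0.065]
tcp_rot: [-2.35, 2.085, -0.0]
wrist_force: [-1.3, -0.6, 4.0]
width: 0.002
```

>>> arm_command --steps '[0,0,0.03,0,0,0,0]'

```text
time: 11.52
tool_pos: [0.5004, 0.1052, 0.0641]
tcp_rot: [-2.35, 2.085, -0.0]
wrist_force: [-1.6, -1.0, 4.6]
width: 0.002
```

>>> arm_command --steps '[0,0,0.03,0,0,0,0]'

```text
time: 11.65
tool_pos: [0.5003, 0.1052, 0.063]
tcp_rot: [-2.35, 2.085, -0.0]
wrist_force: [-2.1, 0.1, 3.1]
width: 0.003
```

>>> arm_command --steps '[0,0,0.03,0,0,0,0]'

```text
time: 11.78
tool_pos: [0.5003, 0.1052, 0.0619]
tcp_rot: [-2.35, 2.085, -0.0]
wrist_force: [-0.2, 0.8, 0.2]
width: -0.002
```

>>> arm_command --steps '[0,0,0.03,0,0,0,0]'

```text
time: 11.9
tool_pos: [0.5001, 0.1052, 0.0607]
tcp_rot: [2.35, -2.085, -0.0]
wrist_force: [-0.4, 1.2, -0.2]
width: 0.0
```

The force peaked at 4.6 N and fell to zero, so the third button broke over. I'll lift off, open the fingers and check.

>>> arm_command --steps '[0,0,-0.1,0,0,0,0,0,0,-0.4,0,0,0,0,0,0,-0.8,0,0,0,0.9,0,0,-0.8,0,0,0,0.9,0,0,0,0,0,0,0.9,0,0,0,0,0,0,0.9]'

```text
time: 12.65
tool_pos: [0.5, 0.1051, 0.1239]
tcp_rot: [2.35, -2.085, -0.0]
wrist_force: [0.0, -0.7, 0.5]
width: 0.848
```

```bash
python3 - <<'E'
from h import *
np.set_printoptions(precision=4,suppress=True)
snap('side','s7');snap('wrist','w7');s=bot.read_state(); print(s['tool_pos'],s['wrist_force'],s['width'])
crop('s7','s7c',205,180,355,280,5)
for z in(.0445,.04): print(atz('w7',0,0,z))
print(proj('w7',(.5003,.1052,.0445)),proj('w7',(.5003,.1052,.04)))
E
```

```text
[0.4993 0.105  0.1229] [-0.2308 -1.0831  0.6717] 0.8968709826878044
[0.6207 0.271  0.0445]
[0.6215 0.2743 0.04  ]
(np.float64(248.7817719744999), np.float64(214.83582067432124)) (np.float64(248.78530677113645), np.float64(212.48591232514482))
```

View pics/w7.png

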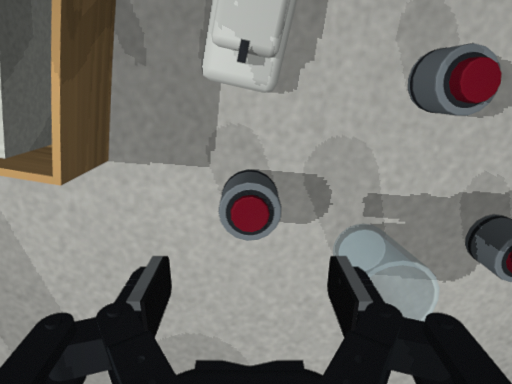

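View pics/s7c.png

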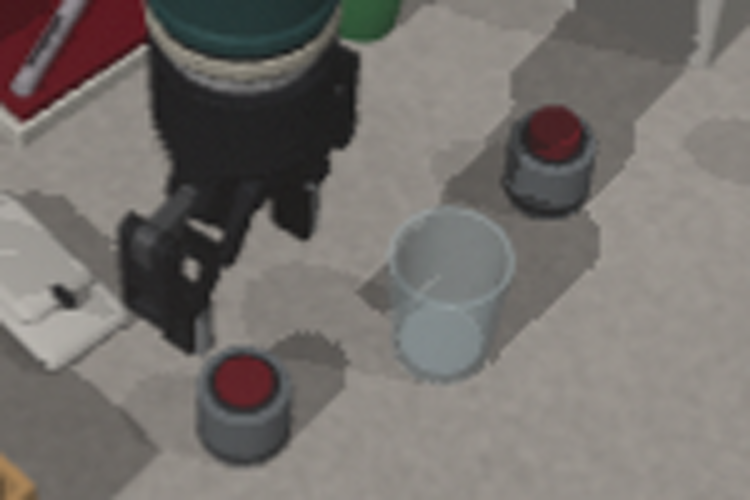

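The cap is down: (250,212) in the wrist picture, and flat at (245,380) in the side crop. The other two caps are up. Now I'll grip the body.

>>> arm_command --steps '[0,0,0.3,0,0,0,0.9,0,0,0.7,0,0,0,0.9,0,0,0.8,0,0,0,0.9,0,0,0.8,0,0,0,0.9,0,0,0.5,0,0,0,0.9,0,0,0.25,0,0,0,0.9,0,0,0.05,0,0,0,0.9,0,0,0,0,0,0,0.9]' --squeeze 40

```text
time: 13.75
tool_pos: [0.5009, 0.1053, 0.0227]
tcp_rot: [-2.349, 2.084, -0.001]
wrist_force: [-0.6, -1.1, -0.1]
width: 0.903
```

>>> arm_command --steps '[0,0,0,0,0,0,0.6,0,0,0,0,0,0,0.45,0,0,0,0,0,0,0.4,0,0,0,0,0,0,0.3,0,0,0,0,0,0,0.3]' --squeeze 40

```text
time: 14.38
tool_pos: [0.501, 0.1053, 0.023]
tcp_rot: [-2.349, 2.084, -0.002]
wrist_force: [-0.0, -0.5, 6.1]
width: 0.528
```

```bash
python3 - <<'E'
from h import *
np.set_printoptions(precision=4,suppress=True)
snap('side','s8');snap('wrist','w8');s=bot.read_state(); print(s['tool_pos'],s['wrist_force'],s['width'])
crop('s8','s8c',205,180,355,280,5)
E
```

```text
[0.501  0.1053 0.023 ] [-0.1005 -0.9406  6.28  ] 0.5273271890699949
```

View pics/w8.png

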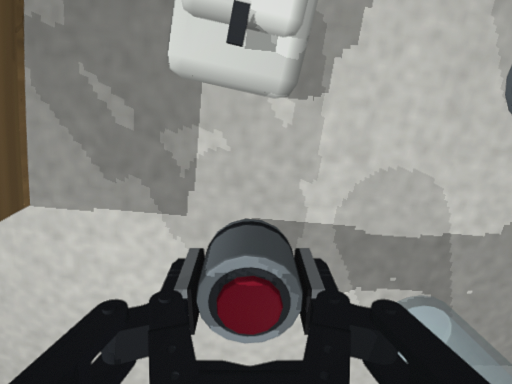

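View pics/s8c.png

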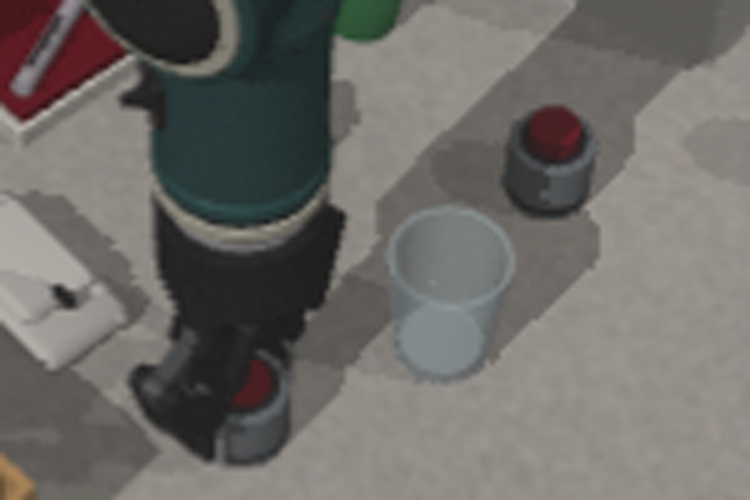

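Gripped (width 0.53, cap still down at (250,305)). I'll lift and carry it to the box.

>>> arm_command --steps '[0,0,-0.15,0,0,0,0.3,0,0,-0.5,0,0,0,0.3,0,0,-0.9,0,0,0,0.3,0,0,-1,0,0,0,0.3,0,0,-1,0,0,0,0.3,0.2,0,-1,0,0,0,0.3,0.5,0.04,-0.9,0,0,0,0.3,0.8,0.04,-0.5,0,0,0,0.3,0.8,0.04,-0.2,0,0,0,0.3,0.8,0.04,0,0,0,0,0.3]'

```text
time: 15.72
tool_pos: [0.5068, 0.0116, 0.2082]
tcp_rot: [-2.349, 2.084, -0.002]
wrist_force: [0.6, 0.5, -1.9]
width: 0.522
```

>>> arm_command --steps '[0.8,0.04,0,0,0,0,0.3,0.8,0.04,0,0,0,0,0.3,0.8,0.04,0,0,0,0,0.3,0.8,0.04,0,0,0,0,0.3,0.8,0,0,0,0,0,0.3,0.8,0,0,0,0,0,0.3,0.8,0,0,0,0,0,0.3,0.8,0,0,0,0,0,0.3,0.8,0,0,0,0,0,0.3,0.8,0,0,0,0,0,0.3]'

```text
time: 16.98
tool_pos: [0.5304, -0.2277, 0.2069]
tcp_rot: [-2.35, 2.085, -0.0]
wrist_force: [0.2, 0.9, -0.8]
width: 0.527
```

```bash
python3 - <<'E'
from h import *
np.set_printoptions(precision=4,suppress=True)
snap('wrist','w9');s=bot.read_state(); print(s['time'],s['tool_pos'],s['wrist_force'],s['width'])
E
```

```text
17.025 [ 0.5309 -0.2307  0.207 ] [ 1.2521 -3.0499 -1.8938] 0.5239030877900003
```

View pics/w9.png

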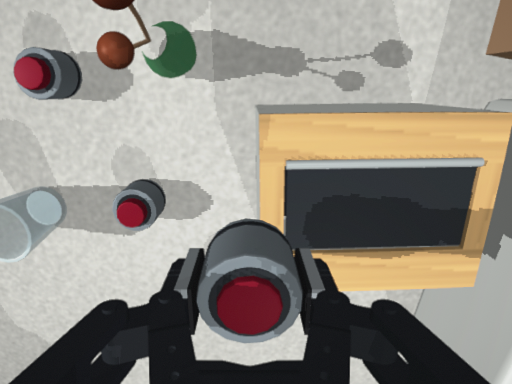

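```bash
python3 - <<'E'
from h import *
np.set_printoptions(precision=4,suppress=True)
crop('w9','w9c',250,90,512,300,3)
for p in((286,158),(486,158),(466,249),(284,250),(259,113),(512,112),(476,287)): print(p,atz('w9',*p,.135))
c=np.array([.5488,-.3155]);y=.135
for dx,dy in((-.032,.066),(.032,.066),(.032,-.066),(-.032,-.066)):
    q=c+[dx*np.cos(y)-dy*np.sin(y),dx*np.sin(y)+dy*np.cos(y)]; print(q,proj('w9',(*q,.135)))
E
```

```text
(286, 158) [ 0.5761 -0.2464  0.135 ]
(486, 158) [ 0.5929 -0.3795  0.135 ]
(466, 249) [ 0.5258 -0.3889  0.135 ]
(284, 250) [ 0.5102 -0.2554  0.135 ]
(259, 113) [ 0.6021 -0.2255  0.135 ]
(512, 112) [ 0.6243 -0.3869  0.135 ]
(476, 287) [ 0.4947 -0.4092  0.135 ]
[ 0.5082 -0.2544] (np.float64(282.1767216734023), np.float64(252.28763832005816))
[ 0.5716 -0.2458] (np.float64(283.9861395729234), np.float64(164.6752990893448))
[ 0.5894 -0.3766] (np.float64(480.36497918115646), np.float64(162.61894364954426))
[ 0.526  -0.3852] (np.float64(461.4710467056385), np.float64(248.28170084264318))
```

View pics/w9c.png

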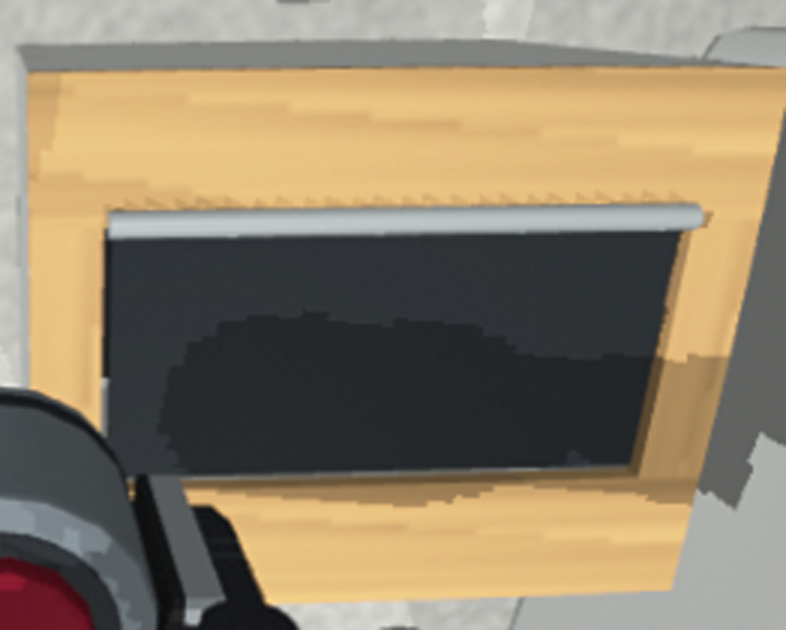

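>>> arm_command --steps '[0.75,-0.02,0,0,0,0,0.3,0.75,-0.02,0,0,0,0,0.3,0.75,-0.02,0,0,0,0,0.3,0.5,0,0,0,0,0,0.3,0.15,0,0,0,0,0,0.3,0,0,0,0,0,0,0.3,0,0,0,0,0,0,0.3]'

```text
time: 17.9
tool_pos: [0.5424, -0.3121, 0.2065]
tcp_rot: [-2.35, 2.084, 0.001]
wrist_force: [-0.9, -0.0, -2.5]
width: 0.53
```

```bash
python3 - <<'E'
from h import *
np.set_printoptions(precision=4,suppress=True)
snap('wrist','w10');snap('side','s10');s=bot.read_state(); print(s['time'],s['tool_pos'],s['wrist_force'],s['width'])
crop('s10','s10c',270,50,400,200,4)
c=np.array([.549,-.3165]);y=.13
for dx,dy in((-.032,.066),(.032,.066),(.032,-.066),(-.032,-.066)):
    q=c+[dx*np.cos(y)-dy*np.sin(y),dx*np.sin(y)+dy*np.cos(y)]; print(q,proj('w10',(*q,.135)))
E
```

```text
18.0 [ 0.5425 -0.3121  0.2066] [ 0.2198  0.0679 -1.3418] 0.5238312431440103
[ 0.5087 -0.2552] (np.float64(164.7269377404493), np.float64(254.17157333910492))
[ 0.5722 -0.2469] (np.float64(155.15081543915338), np.float64(167.15953511051168))
[ 0.5893 -0.3778] (np.float64(357.4410063345467), np.float64(165.14374284964785))
[ 0.5258 -0.3861] (np.float64(348.4138074105694), np.float64(252.40102393832115))
```

View pics/w10.png

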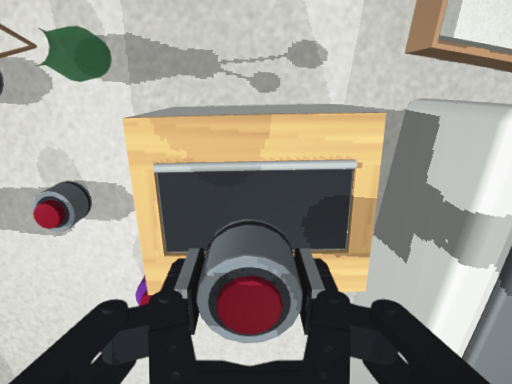

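View pics/s10c.png

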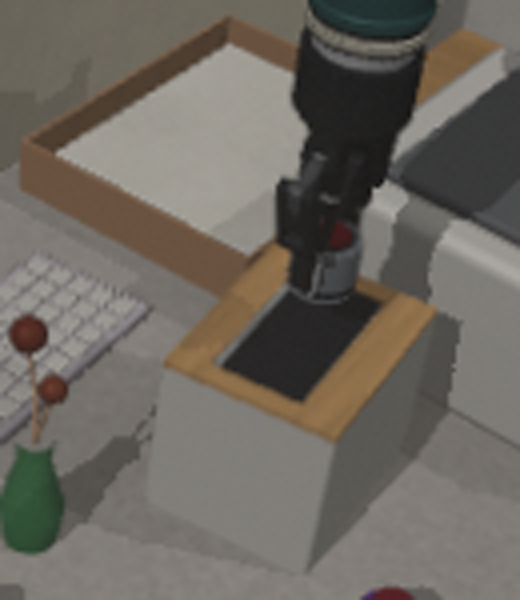

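The mouth corners at about (157,168), (355,166), (349,251) and (165,252) match the prediction. The button sits about 5 mm to -x of the mouth centre, so I'll push down.

>>> arm_command --steps '[0.12,-0.03,0.2,0,0,0,0.3,0,0,0.4,0,0,0,0.3,0,0,0.4,0,0,0,0.3,0,0,0.4,0,0,0,0.3,0,0,0.3,0,0,0,0.3,0,0,0.2,0,0,0,0.3]'

```text
time: 18.75
tool_pos: [0.5438, -0.3161, 0.1488]
tcp_rot: [-2.35, 2.085, 0.001]
wrist_force: [-1.1, 0.1, -0.5]
width: 0.527
```

>>> arm_command --steps '[0,0,0.3,0,0,0,0.3,0,0,0.3,0,0,0,0.3]'

```text
time: 19.0
tool_pos: [0.5439, -0.3164, 0.1314]
tcp_rot: [2.35, -2.085, 0.001]
wrist_force: [0.0, -0.5, -1.2]
width: 0.524
```

```bash
python3 - <<'E'
from h import *
np.set_printoptions(precision=4,suppress=True)
snap('wrist','w11');snap('side','s11');s=bot.read_state(); print(s['time'],s['tool_pos'],s['wrist_force'],s['width'])
crop('s11','s11c',270,50,400,200,4)
E
```

```text
19.1 [ 0.5428 -0.3157  0.1299] [-0.9431  0.7525 -2.1707] 0.5256868043834749
```

View pics/w11.png

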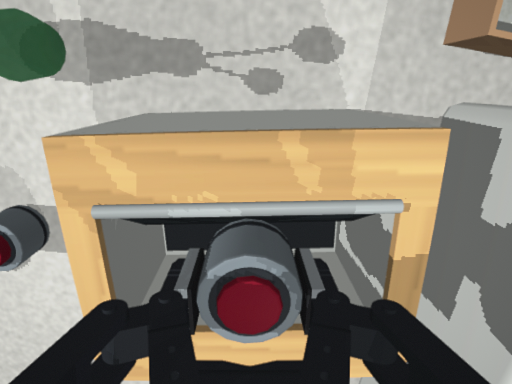

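View pics/s11c.png

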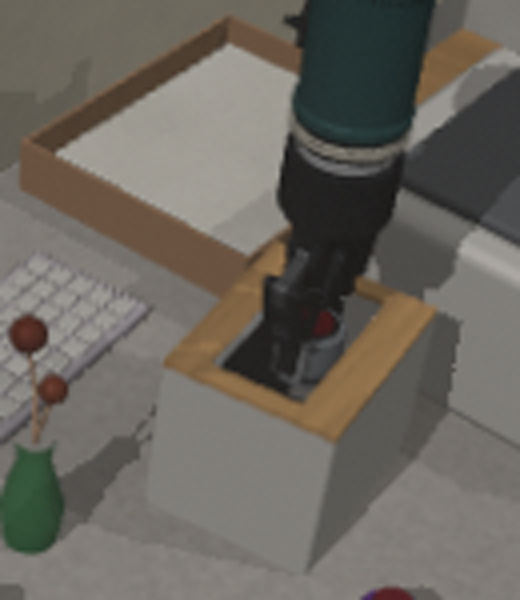

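The button is about half through, with the flap hanging open behind it and no jamming. I'll go on down and release.

>>> arm_command --steps '[0,0,0.3,0,0,0,0.3,0,0,0.4,0,0,0,0.3,0,0,0.35,0,0,0,0.3,0,0,0.2,0,0,0,0.3,0,0,0,0,0,0,0.3]'

```text
time: 19.73
tool_pos: [0.5432, -0.3159, 0.093]
tcp_rot: [2.35, -2.085, -0.003]
wrist_force: [-0.8, 0.2, -1.9]
width: 0.527
```

>>> arm_command --steps '[0,0,0,0,0,0,0.6,0,0,0,0,0,0,0.75,0,0,0,0,0,0,0.75,0,0,0,0,0,0,0.75]'

```text
time: 20.23
tool_pos: [0.5441, -0.3164, 0.0946]
tcp_rot: [-2.35, 2.085, -0.001]
wrist_force: [-0.5, -0.8, 1.4]
width: 0.746
```

```bash
python3 - <<'E'
from h import *
np.set_printoptions(precision=4,suppress=True)
snap('wrist','w12');s=bot.read_state(); print(s['time'],s['tool_pos'],s['wrist_force'],s['width'])
E
```

```text
20.275 [ 0.544  -0.3163  0.0945] [-1.3189  0.2763 -0.3417] 0.7530274873881325
```

View pics/w12.png

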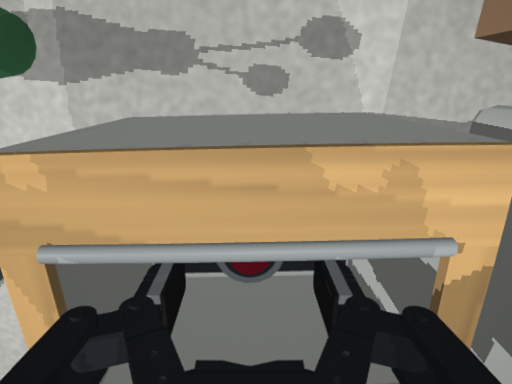

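The button has dropped to the floor, with its top visible upright at (250,265). I'll withdraw straight up.

>>> arm_command --steps '[0,0,-0.3,0,0,0,0.75,0,0,-0.5,0,0,0,0.75,0,0,-0.5,0,0,0,0.75,0,0,-0.5,0,0,0,0.75,0,0,-0.6,0,0,0,0.75,0,0,-0.8,0,0,0,0.75,0,0,-0.9,0,0,0,0.75,0,0,-0.9,0,0,0,0.75,0,0,-0.4,0,0,0,0.75,0,0,0,0,0,0,0.75]'

```text
time: 21.52
tool_pos: [0.5444, -0.3166, 0.2575]
tcp_rot: [-2.35, 2.085, -0.004]
wrist_force: [-0.1, -0.0, -1.1]
width: 0.749
```

```bash
python3 - <<'E'
from h import *
np.set_printoptions(precision=4,suppress=True)
for n in('wrist','side','scene'): snap(n,n+'13')
s=bot.read_state(); print(s['time'],s['tool_pos'],s['wrist_force'],s['width'])
crop('side13','side13c',180,50,400,280,3)
E
```

```text
21.675 [ 0.5431 -0.3158  0.2545] [-0.3672 -1.0874 -0.0721] 0.7516912209010621
```

View pics/wrist13.png

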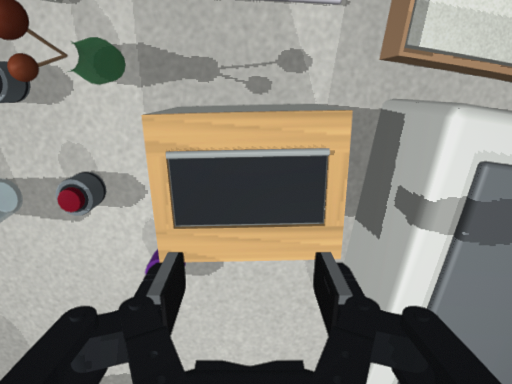

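View pics/side13c.png

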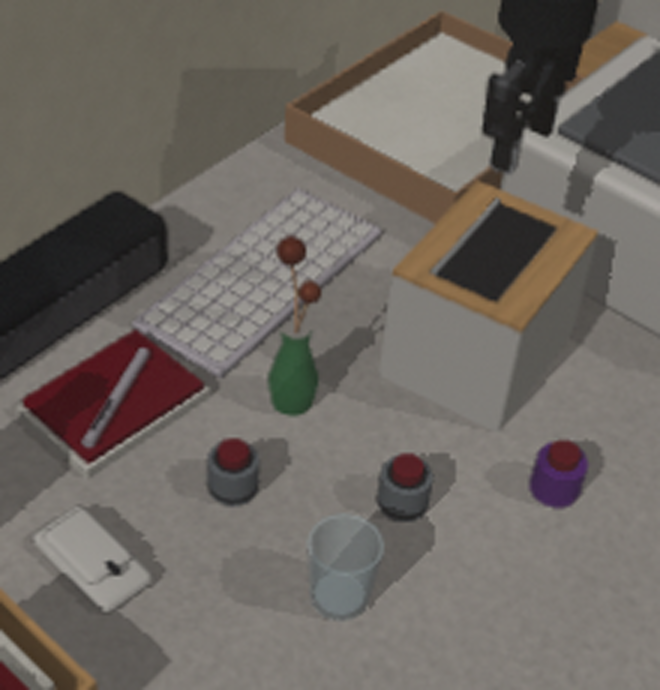

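View pics/scene13.png

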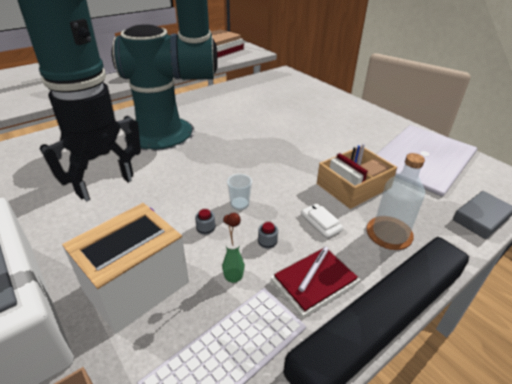

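The flap is shut and level in all three views. The soft buttons are standing with their caps up, and everything else is where it was. The arm is clear of everything, so I'm handing in.

```bash
python3 -c "
from workcell import bot
print(bot.finish_job(), bot.read_state()['time'])"
```

```text
the job is handed in; nothing more can be done
the job is handed in; nothing more can be done
```

The sound button is in the store box and the job is handed in, at about 22 s of the 67 s allowed. No verdict was reported.

- **Finding it:** I pressed all three caps slowly. The button nearest the box only rose, to about 3 N at 6 mm. The middle one rose to 4.7 N with no fall. Both caps came back up. The third, left of the glass by the organiser, peaked at 4.6 N, fell to zero and stayed down after I let go.
- **Storing it:** I gripped that button by its body and pushed it through the flap about 5 mm towards -x of the mouth's centre. I released it below the mouth and withdrew straight up.
- **Last checks:** The scene, side and wrist pictures after withdrawal show the flap level and shut. Both soft buttons are upright with caps up, and the loose items are where they started. The arm is clear of everything at a tool height of 0.25 m. I compared positions by eye, not by measuring each item's shift.
- **Not fully seen:** The button's cap was last seen just after the drop, partly behind the hinge rod. The button looked upright with the cap down, but it cannot be seen now the flap is shut. No check failed. The only disagreements were camera estimates a few mm apart (up to 6.5 mm from the wrist camera), which I corrected along the way.

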